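Clamp the bare steel core in the taping clamp

ROBOT

A 6-joint arm with a two-finger parallel gripper is mounted at the origin on the work surface; the furniture and walls round the work are solid. World frame = base frame: x ahead of the robot, y to its left, z up, the work surface at z = 0. Lengths are in m, angles in rad, forces in N, time in s.
With the tool pointing down it reaches from about 0.325 to 0.875 m from the base axis. Payload 4.4 kg.
Tool frame: the origin (TCP) lies at the very end of the fingers, on their centre line; the grasp point (between the pads) lies manip.tcp_to_grasp behind it (manip.tcp_to_grasp is the distance from the TCP to the grasp point, in m); z points along the fingers, y is the direction in which the jaws open and shut (so a half turn about z gives the same grasp; the last joint's range is limited). The gripper opens to 85 mm and grips with 20 to 120 N. Pads are 22 mm wide; open, the fingers measure 114 mm over their backs; the gripper's body (76 mm by 85 mm) begins 54 mm behind the grasp point. The pads swing forward as they close: fully open they stand 13 mm farther back than shut.
Start: joints at [1.083, 0.207, 1.542, -0, 1.393, -0.15], TCP at [0.19, 0.543, 0.231] pointing down, gripper open.
Joint ranges: [-2.73, 2.73], [-0.86, 2.22], [0.23, 2.46], [-1.11, 4.25], [0.08, 2.63], [-2.82, 2.82]. Speed limits (rad/s): [2.79, 2.79, 3.14, 3.14, 3.14, 3.14].

INTERFACE

Orientations are given as a rotation vector (axis times angle).
In Python, from plant import manip gives the robot as it stands.
- The arm moves only by the tool move_arm, never from a script. Its argument "motion" is a list of rows, each a list of 6 numbers: the shift along the tool's x, y, z each as a share of 20 mm, from -1 to 1, then the turn, a rotation vector about the tool's x, y, z each as a share of 0.12 rad, from -1 to 1. A call has exactly 5 rows; each row shifts and turns the commanded pose from where the row before left it, along the tool's axes as they then stand; what a row does not reach is not made up. A row lasts 1/8 s, in which the tool goes at most 62.5 mm and 10.7 degrees, less where a joint would pass 70% of its speed; a pose out of reach is approached as far as the arm can. A call with a number of a shift or a turn outside -1 to 1 is refused whole. A call with a gripper value outside its range is refused whole. "gripper" is the opening, from -1 (shut) to 1 (fully open), set as the call begins (left out, the last holds). The fingers move at their own pace and stop on an object; "newtons" is the grip in N (left out, the last holds). Time passes only in rows, so rows that do not move let the fingers close, or fill a call up. It gives the time, the measured TCP pose, the force and the opening at its end, in the units of the state.
- manip.sense(): the state, without advancing time (a new reading comes with each control period).
- manip.get_image(name): name is "side" or "top"; returns the picture (480x640x3 uint8, red, green, blue); there is no depth.
- manip.get_calibration(name): a dict with "K" (3x3 intrinsics, pixels), "origin" and "rotation" of the camera in the world. Camera axes: x right, y up, looking along -z (the intrinsics and any distortion apply to the point x, -y, -z); pixel columns grow to the right and rows downward; lengths in m; the calibration is good to about 2 mm. A picture is of the moment at which its call begins. get_calibration takes no time and is no camera call.
- manip.hand_in(): hands the job in, once; it reports no verdict.
The state is a dict: "time_s": time; "joints": joint angles; "qd": joint speeds; "joint_efforts": joint torques, N m; "tcp_pos": TCP position; "orientation": TCP orientation; "ft_force": force on the tool from outside, world axes, zero at the start; "torque": the same for the moment, N m; "width": finger opening in m.
Only numpy, scipy, OpenCV 4.12 (cv2) and the standard library are available. Lean on these libraries where they do the work, as an engineer would, in place of code of your own. Each camera call takes 0.05 s, during which the arm holds its last target. There are 200 camera calls.

TASK

Loosen the clamp's red knob and slide the grey carriage back to its stop, then take the bare grey steel core out of the wooden rack and lay it flat on the clamp's bed between the jaws. Push the carriage up so that the core is seated in the V jaw and the carriage's black sprung pad is pressed about half-way in, and turn the knob clockwise to its stop so that it stays clamped. Leave the red tape roll in the rack and the other things alone.

Things in the scene. Friction and masses are not known exactly. Their poses are not given: they have to be found in the camera images.
- clamp: Fixed taping clamp. Origin under the seat at bench level, +x along the rail from the grey carriage to the fixed V jaw, z up. Blue base plate from x = -154 to +72 mm, 80 mm wide; its top (the bed) is 10 mm above the bench. Aluminium V jaw (120 degrees, opens to -x) at x = 20 to 66 mm, y within +-33 mm, top 34 mm above the bench.
- seat (a point): centre of the core when seated in the V jaw and lying on the bed, 21 mm above the bench; axes as the clamp's. The bench between the clamp and the rack is kept clear, as far as 0.5 m ahead of the robot; farther out behind the rack stands a fixed grey controller box (nearest corner 0.56 m ahead of the robot, 0.146 m high), on which the gripper's body can catch.
- carriage (a joint): slide of the grey carriage (46 x 56 mm, top 46 mm above the bench) along clamp x, m: 0 = fully forward (to the V jaw), 0.038 = back at its stop. Starts near 0, locked; the core does not fit there. Loose, it slides with 1.5 N of friction, inertia of 2.5 kg, and is moved by holding the knob. At value q the pad's free face is at clamp x = -12 mm - q: a seated core is touched at q = 0.020.
- pad (a joint): black sprung pressure pad 44 mm wide, 18 mm high, on the carriage's front: how far it is pressed in, m, 0 = out, 0.010 = bottomed. Spring 1.6 N/mm with 1.6 N at the start: half-way in takes about 9.6 N. An unlocked carriage is pushed back by it.
- knob (a joint): clamp knob on top of the carriage, rad: 0 = fully tight (clockwise stop), grows anticlockwise seen from above to 1.45 = fully loose (stop). The screw bites below about 0.95 and locks firmly below 0.4; above 1.1 the carriage is free. Turning takes about 0.1 N m and it stays where it is left.
- knob_grip (a point): centre of the knob's red grip bar, 69 mm above the bench. The bar is 50 mm long (its own x axis, which turns with the knob; along the rail when fully tight), 14 mm thick (y) and 22 mm high (from 11 mm below to 11 mm above this point).
- rack: fixed wooden two-slot rack, 70 mm (x) by 124 mm (y), 36 mm high; origin under its centre. The slots are at y = +36 and -36 mm in its frame, 24 mm wide in y, floors 8 mm above the bench, cheeks up to 36 mm. The core and the red roll stand on edge in them, axes along the rack's y; which is in which slot varies.
- core_center (a point): centre of the bare grey strip-wound steel core: disc 64 mm across (66 over a small tab), 22 mm thick, 0.23 to 0.46 kg; z is the disc's axis (horizontal while it stands in the rack). Treat it as a solid disc (the hole cannot be used). Held by its thickness in the rack, it has to be put down, tipped flat and taken again across its diameter.
- red_roll_center (a point): centre of the dark red tape roll standing in the other slot, 85 mm across, 20 mm thick; leave it.
- yellow_roll: yellow tape roll 81 mm across, 19 mm high, lying on the bench; leave it.
- screwdriver: screwdriver with orange handle, 193 mm long; leave it.
- scissors: black scissors, 143 mm long; leave them.
- ferrule_cup: blue cup of ferrules, 71 mm across, 41 mm high; leave it.
Mind the look-alikes: they are no part of the job. What is shaped like the part that bears core_center but purple is not meant.

How it is judged:
By the outcome, as a careful person would: the job done as asked, in the order asked, and still so for the second after the job is handed in, with the robot touching nothing.
It also fails if it takes over 72 s, if anything falls off the work surface, if the arm or the gripper's body presses on something with over 40 N, if the wrist force passes 120 N, or if a joint passes its speed limit or range.

## Working session

There is one attempt and no reset: what is moved stays moved. The work goes in short steps, Python scripts to look and compute and a tool call to move; the robot and the scene stay as the last step left them, time stands still between calls to the robot, and variables do not carry over. Pictures are saved under pics/ and viewed, about 8 in all and at most 12, crops included, and the job is handed in when it is done.

Besides the shell and the picture viewer there is one more tool, called after "Request:" by a JSON object that holds its "method" and its "body". move_arm: Moves the arm, as the interface text tells. Its arguments: {"type":"object","properties":{"motion":{"type":"array"},"gripper":{"type":"number"},"newtons":{"type":"number"}},"required":["motion"]}

```bash
ls; mkdir -p pics; cat > h.py <<'E'
import numpy as np, cv2
from scipy.spatial.transform import Rotation as R
from plant import manip
def cam(n):
    c=manip.get_calibration(n); return np.array(c["K"]),np.array(c["origin"]),np.array(c["rotation"]),c
def ray(n,u,v,z):
    K,o,r,c=cam(n); d=np.linalg.inv(K)@[u,v,1]; d=r@np.array([d[0],-d[1],-d[2]])
    return o+d*(z-o[2])/d[2]
def proj(n,p):
    K,o,r,c=cam(n); q=r.T@(np.array(p)-o); q=K@np.array([q[0],-q[1],-q[2]]); return q[:2]/q[2]
def shot(n,f,crop=None,s=1):
    im=manip.get_image(n)[:,:,::-1]
    if crop: x0,y0,x1,y1=crop; im=im[y0:y1,x0:x1]
    if s!=1: im=cv2.resize(im,None,fx=s,fy=s,interpolation=cv2.INTER_CUBIC)
    cv2.imwrite("pics/"+f,im)
E
python3 - <<'E'
from h import *
for n in("top","side"): print(cam(n)[3]); shot(n,n+"0.png")
print(manip.sense(), manip.tcp_to_grasp)
E
```

```text
pics
{'K': array([[456.57427465,   0.        , 316.89952505],
       [  0.        , 456.57427465, 243.46624573],
       [  0.        ,   0.        ,   1.        ]]), 'origin': array([0.3427692 , 0.11394546, 1.11254557]), 'rotation': array([ 0.13883683, -0.1629382 , -1.55148988])}
{'K': array([[552.67029076,   0.        , 321.89567873],
       [  0.        , 552.67029076, 246.66959475],
       [  0.        ,   0.        ,   1.        ]]), 'origin': array([0.5739395 , 1.05710119, 0.72652069]), 'rotation': array([0.01447021, 1.44976706, 2.76749391])}
{'time_s': 0.1, 'joints': array([ 1.08349980e+00,  2.07365994e-01,  1.54282194e+00, -2.17395952e-05,
        1.39349046e+00, -1.50494548e-01]), 'qd': array([-1.27712837e-03, -3.63339697e-04, -5.15898936e-03, -9.33082959e-05,
       -1.81546825e-03, -8.64171688e-05]), 'joint_efforts': array([-5.29497702e-04, -3.84095621e+01, -2.92549163e+01, -8.45895011e-05,
        4.83128184e-03, -4.31008615e-06]), 'tcp_pos': array([0.18971015, 0.54207702, 0.23021901]), 'orientation': array([-0.5264379 , -3.09652663,  0.00312099]), 'ft_force': array([ 0.53486352,  0.59151793, -0.30188597]), 'torque': array([ 0.00571157, -0.00576959, -0.01543029]), 'width': 0.08599227882389186} 0.0187
```

View pics/top0.png

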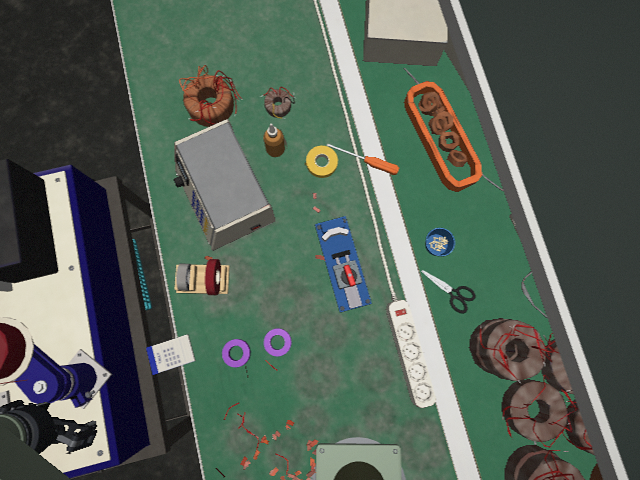

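View pics/side0.png

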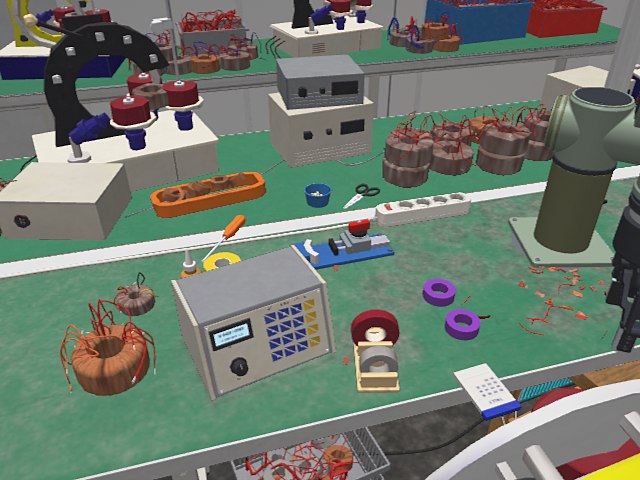

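The top view shows the clamp at about (343,263), with its V jaw toward (336,232). The rack is at (202,278): the grey core is in its left slot near (183,278) and the red roll in its right slot near (214,277). The purple rings at (236,353) and (277,342) are the look-alikes. The next step is one enlarged crop of the clamp and rack.

```bash
sed -i 's/r=cam/r=cam/; s/np.array(c\["rotation"\])/R.from_rotvec(c["rotation"]).as_matrix()/' h.py
python3 - <<'E'
from h import *
shot("top","t1.png",(165,205,385,325),3.6)
shot("side","s1.png",(280,200,480,400),3)
for p in [(343,272,.08),(202,278,.036),(214,277,.05),(183,278,.04)]: print(p,ray("top",*p))
E
```

```text
(343, 272, 0.08) [0.47888016 0.038978   0.08      ]
(202, 278, 0.036) [0.46557911 0.36853505 0.036     ]
(214, 277, 0.05) [0.46671906 0.33753226 0.05      ]
(183, 278, 0.04) [0.46448384 0.41200416 0.04      ]
```

View pics/t1.png

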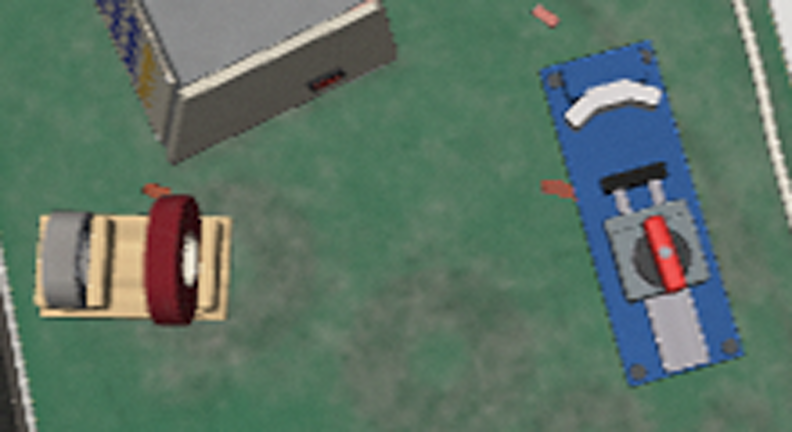

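View pics/s1.png

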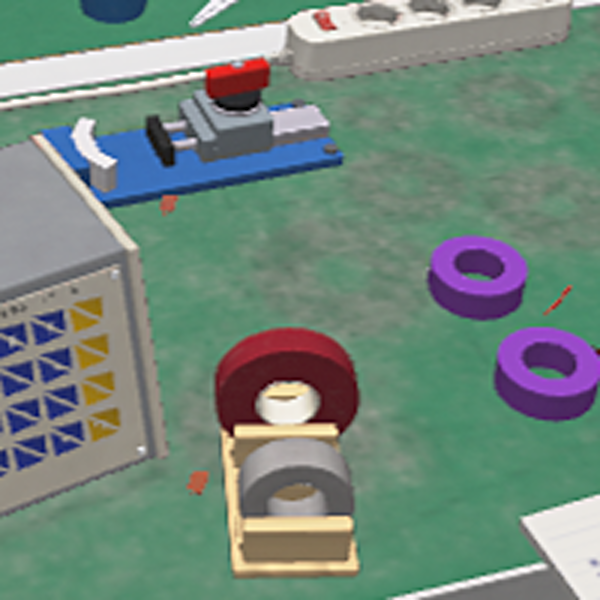

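The crops confirm the grey core in the slot farthest in +y, and the red roll in the slot nearer the clamp. Purple is only the two loose rings. Crop pixels: base plate corners (540,71), (652,41), (743,354), (630,385); rack base corners (40,214), (231,216), (228,320), (38,320); knob bar ends about (653,217) and (678,290).

```bash
cat > m1.py <<'E'
from h import *
f=lambda u,v,z:ray("top",165+u/3.6,205+v/3.6,z)
g=lambda u,v,z:ray("side",280+u/3,200+v/3,z)
B=np.array([f(*p,.01) for p in[(540,71),(652,41),(743,354),(630,385)]])
print("base",B[:,:2].round(4).tolist(),[np.linalg.norm(B[i]-B[i-1]).round(4) for i in range(4)])
ax=(B[0]+B[1]-B[2]-B[3])/2; L=np.linalg.norm(ax[:2]); ax/=L; print("len",L,"yaw",np.arctan2(ax[1],ax[0]))
org=B.mean(0)+ax*.041; print("clamp origin",org)
for z in (.008,):
    A=np.array([f(*p,z) for p in[(40,214),(231,216),(228,320),(38,320)]]); print("rack",z,A[:,:2].round(4).tolist(),[np.linalg.norm(A[i]-A[i-1]).round(4) for i in range(4)],A.mean(0))
    e=(A[0]+A[3]-A[1]-A[2]);print("rack yaw",np.arctan2(-e[0],e[1]))
k1,k2=f(653,217,.08),f(678,290,.08);print("knob",k1,k2,(k1+k2)/2,np.linalg.norm(k1-k2),np.arctan2(*(k1-k2)[1::-1]))
print("knob side",g(206,70,.08),g(270,63,.08))
print("core top z.072 edges", f(62,260,.072),f(47,260,.072),f(93,240,.072)) 
print("side base corner (342,155)",g(342,155,.01),"rack side corners",g(238,573,.008),g(357,572,.008),g(268,527,.036),g(352,517,.036))
print("side core top",g(295,445,.072))
E
python3 m1.py
```

```text
base [[0.6051, 0.1036], [0.6277, 0.0263], [0.4133, -0.0345], [0.3918, 0.0409]] [np.float64(0.2223), np.float64(0.0805), np.float64(0.2229), np.float64(0.0785)]
len 0.22263046915679277 yaw 0.28110616989424697
clamp origin [0.54887353 0.04545792 0.01      ]
rack 0.008 [[0.5009, 0.4398], [0.5015, 0.3112], [0.4313, 0.3098], [0.4296, 0.4361]] [np.float64(0.0714), np.float64(0.1286), np.float64(0.0702), np.float64(0.1263)] [0.4658335  0.37421346 0.008     ]
rack yaw 0.008992854916959331
knob [0.49445951 0.03124775 0.08      ] [0.44829239 0.01548615 0.08      ] [0.47137595 0.02336695 0.08      ] 0.048783513544898204 0.3289956175940443
knob side [0.4951647  0.03518642 0.08      ] [0.44761517 0.02649367 0.08      ]
core top z.072 edges [0.46260437 0.40499604 0.072     ] [0.46246824 0.41444014 0.072     ] [0.47561936 0.38629752 0.072     ]
side base corner (342,155) [0.39183152 0.04553412 0.01      ] rack side corners [0.4996285  0.44127547 0.008     ] [0.43376739 0.4418544  0.008     ] [0.48369553 0.43353403 0.036     ] [0.43679047 0.42721241 0.036     ]
side core top [0.46828741 0.40740701 0.072     ]
```

```bash
cat >> h.py <<'E'
def Rd(az,tilt=0):
    "tool down, jaw direction az; tilt about tool x: tool z swings toward +jaw direction"
    y=np.array([np.cos(az),np.sin(az),0]); z=np.array([0,0,-1.]); x=np.cross(y,z)
    return R.from_matrix(np.c_[x,y,z])*R.from_rotvec([-tilt,0,0])
def plan(p1,r1,p0=None,r0=None):
    "list rows for a straight move from the present pose (or p0,r0)"
    s=manip.sense(); p=np.array(s["tcp_pos"] if p0 is None else p0); r=R.from_rotvec(s["orientation"]) if r0 is None else r0
    p1=np.array(p1); d=(r.inv()*r1).as_rotvec()
    n=max(np.ceil(np.linalg.norm(p1-p)/.0199),np.ceil(np.abs(d).max()/.119),1); n=int(5*np.ceil(n/5)); st=(p1-p)/n
    print("n",n)
    for i in range(n):
        a=(r.inv().apply(st))/.02; w=(r.inv()*r1).as_rotvec()/(n-i)/.12
        a=a.round(2);w=w.round(2); print(([*map(float,a),*map(float,w)]),end=",\n" if i%5<4 else "\n\n")
        r=r*R.from_rotvec(w*.12)
def st():
    s=manip.sense(); r=R.from_rotvec(s["orientation"]); y=r.as_matrix()[:,1]
    print("t",round(s["time_s"],2),"p",s["tcp_pos"].round(4),"az",round(float(np.arctan2(y[1],y[0])),3),"z",r.as_matrix()[:,2].round(3),"f",s["ft_force"].round(1),"tq",s["torque"].round(2),"w",round(s["width"],4),"j",s["joints"].round(2))
CO=np.array([.5489,.0455,0]); CY=.281
def cl(x,y,z): return CO+[x*np.cos(CY)-y*np.sin(CY),x*np.sin(CY)+y*np.cos(CY),z]
E
python3 - <<'E'
from h import *
print(cl(-.0806,0,0), [ray("top",*p).round(3) for p in((236,353,.022),(277,342,.022))])
plan([.4715,.0235,.12],Rd(-1.28))
E
```

```text
[0.47146124 0.02314828 0.        ] [array([0.294, 0.283, 0.022]), array([0.32 , 0.189, 0.022])]
n 35
[-0.62, -0.57, 0.16, -0.0, 0.0, 0.6],
[-0.66, -0.52, 0.16, -0.0, 0.0, 0.6],
[-0.7, -0.47, 0.16, -0.0, 0.0, 0.6],
[-0.73, -0.42, 0.16, -0.0, 0.0, 0.6],
[-0.76, -0.37, 0.16, -0.0, 0.0, 0.6]

[-0.78, -0.31, 0.16, -0.0, 0.0, 0.6],
[-0.8, -0.25, 0.16, -0.0, 0.0, 0.6],
[-0.82, -0.19, 0.16, -0.0, 0.0, 0.6],
[-0.83, -0.13, 0.16, -0.0, 0.0, 0.6],
[-0.84, -0.07, 0.16, -0.0, 0.0, 0.6]

[-0.84, -0.01, 0.16, -0.0, 0.0, 0.6],
[-0.84, 0.05, 0.16, -0.0, 0.0, 0.6],
[-0.84, 0.11, 0.16, -0.0, 0.0, 0.6],
[-0.83, 0.17, 0.16, 0.0, 0.0, 0.6],
[-0.81, 0.23, 0.16, 0.0, 0.0, 0.6]

[-0.79, 0.28, 0.16, 0.0, 0.0, 0.6],
[-0.77, 0.34, 0.16, 0.0, 0.0, 0.6],
[-0.74, 0.4, 0.16, 0.0, 0.0, 0.6],
[-0.71, 0.45, 0.16, 0.0, 0.0, 0.6],
[-0.68, 0.5, 0.16, 0.0, 0.0, 0.6]

[-0.64, 0.55, 0.16, 0.0, 0.0, 0.6],
[-0.6, 0.59, 0.16, 0.0, 0.0, 0.6],
[-0.56, 0.63, 0.16, 0.0, 0.0, 0.6],
[-0.51, 0.67, 0.16, 0.0, 0.0, 0.6],
[-0.46, 0.71, 0.16, 0.0, 0.0, 0.6]

[-0.41, 0.74, 0.16, 0.0, 0.0, 0.6],
[-0.36, 0.76, 0.16, 0.0, 0.0, 0.59],
[-0.3, 0.79, 0.16, 0.0, 0.0, 0.6],
[-0.24, 0.81, 0.16, 0.0, 0.0, 0.59],
[-0.19, 0.82, 0.16, 0.0, 0.0, 0.6]

[-0.13, 0.83, 0.16, 0.0, 0.0, 0.59],
[-0.07, 0.84, 0.16, 0.0, 0.0, 0.6],
[-0.01, 0.84, 0.16, 0.0, 0.0, 0.59],
[0.05, 0.84, 0.16, 0.0, 0.0, 0.6],
[0.11, 0.84, 0.16, 0.01, 0.01, 0.59]
```

Request:
{"method": "move_arm", "body": {"motion": [[-0.62,-0.57,0.16,0,0,0.6],[-0.66,-0.52,0.16,0,0,0.6],[-0.7,-0.47,0.16,0,0,0.6],[-0.73,-0.42,0.16,0,0,0.6],[-0.76,-0.37,0.16,0,0,0.6]], "gripper": 0.0, "newtons": 40}}

```text
time_s: 0.82
tcp_pos: [0.2301, 0.4679, 0.2149]
orientation: [-1.076, -2.952, 0.001]
ft_force: [0.0, -0.1, 0.6]
width: 0.0427
```

Request:
{"method": "move_arm", "body": {"motion": [[-0.78,-0.31,0.16,0,0,0.6],[-0.8,-0.25,0.16,0,0,0.6],[-0.82,-0.19,0.16,0,0,0.6],[-0.83,-0.13,0.16,0,0,0.6],[-0.84,-0.07,0.16,0,0,0.6]]}}

```text
time_s: 1.45
tcp_pos: [0.2705, 0.3942, 0.199]
orientation: [-1.587, -2.711, 0.0]
ft_force: [0.6, 0.4, 0.0]
width: 0.0429
```

Request:
{"method": "move_arm", "body": {"motion": [[-0.84,-0.01,0.16,0,0,0.6],[-0.84,0.05,0.16,0,0,0.6],[-0.84,0.11,0.16,0,0,0.6],[-0.83,0.17,0.16,0,0,0.6],[-0.81,0.23,0.16,0,0,0.6]]}}

```text
time_s: 2.08
tcp_pos: [0.3114, 0.3198, 0.1831]
orientation: [2.05, 2.381, 0.0]
ft_force: [1.0, -0.1, 0.6]
width: 0.0429
```

Request:
{"method": "move_arm", "body": {"motion": [[-0.79,0.28,0.16,0,0,0.6],[-0.77,0.34,0.16,0,0,0.6],[-0.74,0.4,0.16,0,0,0.6],[-0.71,0.45,0.16,0,0,0.6],[-0.68,0.5,0.16,0,0,0.6]]}}

```text
time_s: 2.7
tcp_pos: [0.3517, 0.246, 0.1671]
orientation: [2.443, 1.975, 0.0]
ft_force: [0.1, 0.5, -0.0]
width: 0.0426
```

Request:
{"method": "move_arm", "body": {"motion": [[-0.64,0.55,0.16,0,0,0.6],[-0.6,0.59,0.16,0,0,0.6],[-0.56,0.63,0.16,0,0,0.6],[-0.51,0.67,0.16,0,0,0.6],[-0.46,0.71,0.16,0,0,0.6]]}}

```text
time_s: 3.32
tcp_pos: [0.392, 0.1719, 0.1512]
orientation: [2.757, 1.506, 0.0]
ft_force: [0.4, -0.3, -0.2]
width: 0.0428
```

Request:
{"method": "move_arm", "body": {"motion": [[-0.41,0.74,0.16,0,0,0.6],[-0.36,0.76,0.16,0,0,0.6],[-0.3,0.79,0.16,0,0,0.6],[-0.24,0.81,0.16,0,0,0.6],[-0.19,0.82,0.16,0,0,0.6]]}}

```text
time_s: 3.95
tcp_pos: [0.4323, 0.0977, 0.1351]
orientation: [2.982, 0.988, 0.0]
ft_force: [0.2, -0.6, -0.3]
width: 0.0425
```

Request:
{"method": "move_arm", "body": {"motion": [[-0.13,0.83,0.16,0,0,0.6],[-0.07,0.84,0.16,0,0,0.6],[-0.01,0.84,0.16,0,0,0.6],[0.05,0.84,0.16,0,0,0.6],[0.11,0.84,0.16,0,0,0.6]]}}

```text
time_s: 4.58
tcp_pos: [0.4717, 0.0233, 0.119]
orientation: [-3.111, -0.438, 0.0]
ft_force: [0.0, 0.1, -0.7]
width: 0.0426
```

```bash
python3 - <<'E'
from h import *
st(); plan([.4714,.0232,.059],Rd(-1.28))
E
```

```text
t 4.58 p [0.4717 0.0233 0.119 ] az -1.291 z [-0.  0. -1.] f [ 0.   0.1 -0.7] tq [-0.03  0.03  0.01] w 0.0426 j [-0.13  0.12  1.9   0.    1.13  1.16]
n 5
[-0.0, 0.0, 0.6, -0.0, 0.0, -0.02],
[-0.0, 0.0, 0.6, -0.0, 0.0, -0.02],
[-0.0, 0.0, 0.6, -0.0, 0.0, -0.02],
[-0.0, 0.0, 0.6, -0.0, 0.0, -0.02],
[-0.0, 0.0, 0.6, -0.0, 0.0, -0.01]
```

Request:
{"method": "move_arm", "body": {"motion": [[0,0,0.6,0,0,0],[0,0,0.6,0,0,0],[0,0,0.6,0,0,0],[0,0,0.6,0,0,0],[0,0,0.6,0,0,0]]}}

```text
time_s: 5.2
tcp_pos: [0.4711, 0.0247, 0.0584]
orientation: [-3.11, -0.447, 0.0]
ft_force: [-0.4, -0.4, 0.1]
width: 0.0427
```

Request:
{"method": "move_arm", "body": {"motion": [[0,0,0,0,0,0],[0,0,0,0,0,0],[0,0,0,0,0,0],[0,0,0,0,0,0],[0,0,0,0,0,0]], "gripper": -1}}

```text
time_s: 5.82
tcp_pos: [0.4711, 0.0245, 0.0592]
orientation: [-3.11, -0.446, 0.0]
ft_force: [0.1, 0.4, -4.8]
width: 0.0131
```

```bash
python3 - <<'E'
from h import *
st()
E
```

```text
t 5.83 p [0.4711 0.0245 0.0592] az -1.286 z [-0.  0. -1.] f [ 0.1  0.4 -4.8] tq [ 0.11 -0.13  0.08] w 0.0131 j [-0.13  0.22  1.93  0.    0.99  1.15]
```

Request:
{"method": "move_arm", "body": {"motion": [[0,0,0,0,0,-1],[0,0,0,0,0,-1],[0,0,0,0,0,-1],[0,0,0,0,0,-1],[0,0,0,0,0,-1]]}}

```text
time_s: 6.45
tcp_pos: [0.472, 0.0232, 0.0591]
orientation: [2.834, 1.349, 0.001]
ft_force: [3.1, -4.2, -8.8]
width: 0.0128
```

Request:
{"method": "move_arm", "body": {"motion": [[0,0,0,0,0,-1],[0,0,0,0,0,-1],[0,0,0,0,0,-1],[0,0,0,0,0,-1],[0,0,0,0,0,-0.8]]}}

```text
time_s: 7.08
tcp_pos: [0.4723, 0.0224, 0.0591]
orientation: [2.333, 2.097, -0.001]
ft_force: [3.6, -6.7, -9.0]
width: 0.0133
```

```bash
python3 - <<'E'
from h import *
st()
E
```

```text
t 7.08 p [0.4723 0.0224 0.0591] az -0.107 z [ 0.002 -0.004 -1.   ] f [ 3.6 -6.7 -9. ] tq [-1.1  -0.51 -0.1 ] w 0.0133 j [-0.13  0.22  1.93 -0.    0.99 -0.02]
```

Request:
{"method": "move_arm", "body": {"motion": [[0,0,0,0,0,-0.8],[0,0,0,0,0,-0.8],[0,0,0,0,0,0],[0,0,0,0,0,0],[0,0,0,0,0,0]]}}

```text
time_s: 7.7
tcp_pos: [0.4723, 0.0223, 0.0591]
orientation: [2.125, 2.308, -0.002]
ft_force: [4.2, -7.1, -9.6]
width: 0.0134
```

```bash
python3 - <<'E'
from h import *
st(); s=manip.sense(); r=R.from_rotvec(s["orientation"])
print(r.inv().apply(cl(-1,0,0)-CO))
E
```

```text
t 7.7 p [0.4723 0.0223 0.0591] az 0.083 z [ 0.002 -0.004 -1.   ] f [ 4.2 -7.1 -9.6] tq [-0.96 -0.55  0.06] w 0.0134 j [-0.13  0.22  1.93 -0.    0.99 -0.21]
[-0.19716709 -0.98036931 -0.00107432]
```

Request:
{"method": "move_arm", "body": {"motion": [[-0.05,-0.25,0,0,0,0],[-0.08,-0.4,0,0,0,0],[-0.08,-0.4,0,0,0,0],[-0.08,-0.4,0,0,0,0],[-0.04,-0.2,0,0,0,0]]}}

```text
time_s: 8.32
tcp_pos: [0.4416, 0.0134, 0.0592]
orientation: [2.124, 2.305, 0.005]
ft_force: [14.3, -2.5, -23.2]
width: 0.0131
```

Request:
{"method": "move_arm", "body": {"motion": [[-0.02,-0.1,0,0,0,0],[-0.01,-0.07,0,0,0,0],[-0.01,-0.07,0,0,0,0],[-0.01,-0.04,0,0,0,0],[0,0,0,0,0,0]]}}

```text
time_s: 8.95
tcp_pos: [0.4414, 0.0132, 0.0593]
orientation: [2.121, 2.298, 0.02]
ft_force: [25.1, 1.6, -34.5]
width: 0.0136
```

```bash
python3 - <<'E'
from h import *
st(); s=manip.sense(); r=R.from_rotvec(s["orientation"]); d=s["tcp_pos"]-[.4723,.0223,.0591]; print(np.linalg.norm(d),np.arctan2(-d[1],-d[0]))
E
```

```text
t 8.95 p [0.4414 0.0132 0.0593] az 0.08 z [ 0.019 -0.    -1.   ] f [ 25.1   1.6 -34.5] tq [ 0.33 -3.68 -0.04] w 0.0136 j [-0.17  0.14  2.02  0.    0.96 -0.25]
0.03219877441343197 0.2849960931252303
```

Request:
{"method": "move_arm", "body": {"motion": [[0.02,0.1,0,0,0,0],[0.03,0.15,0,0,0,0],[0.01,0.06,0,0,0,0],[0,0,0,0,0,0],[0,0,0,0,0,0]]}}

```text
time_s: 9.57
tcp_pos: [0.4416, 0.0134, 0.0592]
orientation: [2.124, 2.306, 0.001]
ft_force: [7.1, -6.6, -13.9]
width: 0.0128
```

Request:
{"method": "move_arm", "body": {"motion": [[0,0,0,0,0,0],[0,0,0,0,0,0],[0,0,-0.5,0,0,0],[0,0,-1,0,0,0],[0,0,-1,0,0,0]], "gripper": 0.0}}

```text
time_s: 10.2
tcp_pos: [0.4397, 0.0155, 0.1107]
orientation: [2.128, 2.31, 0.001]
ft_force: [0.1, 0.6, 0.6]
width: 0.0428
```

Request:
{"method": "move_arm", "body": {"motion": [[0,0,-1,0,0,0],[0,0.5,-1,0,0,0],[0,1,0,0,0,0],[0.5,1,0,0,0,0],[0.5,1,0,0,0,0]]}}

```text
time_s: 10.82
tcp_pos: [0.5085, 0.0414, 0.1506]
orientation: [2.128, 2.31, 0.002]
ft_force: [-0.1, 0.3, -0.5]
width: 0.0427
```

```bash
python3 - <<'E'
from h import *
st(); shot("top","t2.png",(300,205,390,325),5)
shot("side","s2.png",(290,200,410,280),5)
a=cv2.imread("pics/t2.png");b=cv2.imread("pics/s2.png");b=cv2.resize(b,(340,227)) 
c=np.zeros((600,800,3),np.uint8);c[:,:450]=a;c[:227,455:795]=b;cv2.imwrite("pics/c2.png",c)
E
```

```text
t 10.82 p [0.5085 0.0414 0.1506] az 0.082 z [ 0.002 -0.    -1.   ] f [-0.1  0.3 -0.5] tq [ 0.   -0.06 -0.03] w 0.0427 j [-0.09  0.15  1.78  0.    1.21 -0.17]
```

View pics/c2.png

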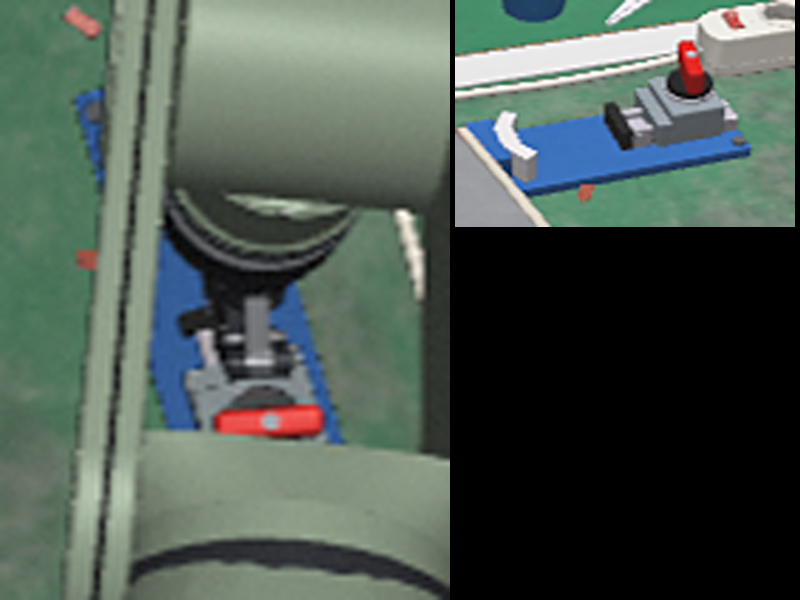

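The side crop shows the knob bar turned across the rail and the carriage back near the rear end of the base, so it is loosened and at its stop. Next is the core.

```bash
python3 - <<'E'
from h import *
plan([.466,.411,.12],Rd(1.571))
E
```

```text
n 20
[0.93, -0.03, 0.08, 0.0, 0.0, -0.62],
[0.93, 0.04, 0.08, 0.0, 0.0, -0.62],
[0.92, 0.11, 0.08, 0.0, 0.0, -0.62],
[0.91, 0.17, 0.08, 0.0, 0.0, -0.62],
[0.9, 0.24, 0.08, 0.0, 0.0, -0.62]

[0.88, 0.31, 0.08, 0.0, 0.0, -0.62],
[0.85, 0.37, 0.08, 0.0, 0.0, -0.62],
[0.82, 0.43, 0.08, 0.0, 0.0, -0.62],
[0.79, 0.49, 0.08, 0.0, 0.0, -0.62],
[0.75, 0.55, 0.08, 0.0, 0.0, -0.62]

[0.7, 0.61, 0.08, 0.0, 0.0, -0.62],
[0.66, 0.66, 0.08, 0.0, 0.0, -0.62],
[0.61, 0.7, 0.08, 0.0, 0.0, -0.62],
[0.55, 0.75, 0.08, 0.0, 0.0, -0.62],
[0.5, 0.79, 0.08, 0.0, 0.0, -0.62]

[0.44, 0.82, 0.08, 0.0, 0.0, -0.62],
[0.37, 0.85, 0.08, 0.0, 0.01, -0.62],
[0.31, 0.88, 0.08, 0.0, 0.0, -0.62],
[0.24, 0.9, 0.08, 0.0, 0.01, -0.62],
[0.18, 0.91, 0.08, 0.0, 0.0, -0.62]
```

Request:
{"method": "move_arm", "body": {"motion": [[0.93,-0.03,0.08,0,0,-0.62],[0.93,0.04,0.08,0,0,-0.62],[0.92,0.11,0.08,0,0,-0.62],[0.91,0.17,0.08,0,0,-0.62],[0.9,0.24,0.08,0,0,-0.62]]}}

```text
time_s: 11.55
tcp_pos: [0.4961, 0.1335, 0.1418]
orientation: [1.661, 2.666, -0.001]
ft_force: [-0.3, 0.5, 0.3]
width: 0.0425
```

Request:
{"method": "move_arm", "body": {"motion": [[0.88,0.31,0.08,0,0,-0.62],[0.85,0.37,0.08,0,0,-0.62],[0.82,0.43,0.08,0,0,-0.62],[0.79,0.49,0.08,0,0,-0.62],[0.75,0.55,0.08,0,0,-0.62]]}}

```text
time_s: 12.18
tcp_pos: [0.4852, 0.2256, 0.1338]
orientation: [1.139, 2.928, -0.001]
ft_force: [-0.5, 0.4, 0.3]
width: 0.0426
```

Request:
{"method": "move_arm", "body": {"motion": [[0.7,0.61,0.08,0,0,-0.62],[0.66,0.66,0.08,0,0,-0.62],[0.61,0.7,0.08,0,0,-0.62],[0.55,0.75,0.08,0,0,-0.62],[0.5,0.79,0.08,0,0,-0.62]]}}

```text
time_s: 12.8
tcp_pos: [0.4747, 0.318, 0.1259]
orientation: [-0.578, -3.088, 0.001]
ft_force: [-0.3, -0.0, 0.5]
width: 0.0427
```

Request:
{"method": "move_arm", "body": {"motion": [[0.44,0.82,0.08,0,0,-0.62],[0.37,0.85,0.08,0,0,-0.62],[0.31,0.88,0.08,0,0,-0.62],[0.24,0.9,0.08,0,0,-0.62],[0.18,0.91,0.08,0,0,-0.62]]}}

```text
time_s: 13.42
tcp_pos: [0.4641, 0.4103, 0.1179]
orientation: [0.003, -3.141, 0.001]
ft_force: [-0.8, -0.2, 0.5]
width: 0.0428
```

```bash
python3 - <<'E'
from h import *
st(); shot("side","s3.png",(330,240,430,400),5)
im=cv2.imread("pics/s3.png");im=im[100:700];cv2.imwrite("pics/s3.png",im)
plan([.466,.411,.043],Rd(1.58))
E
```

```text
t 13.43 p [0.4641 0.4103 0.1179] az 1.573 z [-0.    -0.001 -1.   ] f [-0.8 -0.2  0.5] tq [-0.05  0.06 -0.02] w 0.0428 j [ 0.58  0.41  1.53 -0.    1.21 -0.99]
n 5
[-0.02, -0.02, 0.75, 0.0, -0.0, -0.01],
[-0.02, -0.02, 0.75, 0.0, -0.0, -0.01],
[-0.02, -0.02, 0.75, 0.0, -0.0, -0.01],
[-0.02, -0.02, 0.75, 0.01, -0.0, -0.01],
[-0.02, -0.02, 0.75, 0.0, -0.0, -0.0]
```

View pics/s3.png

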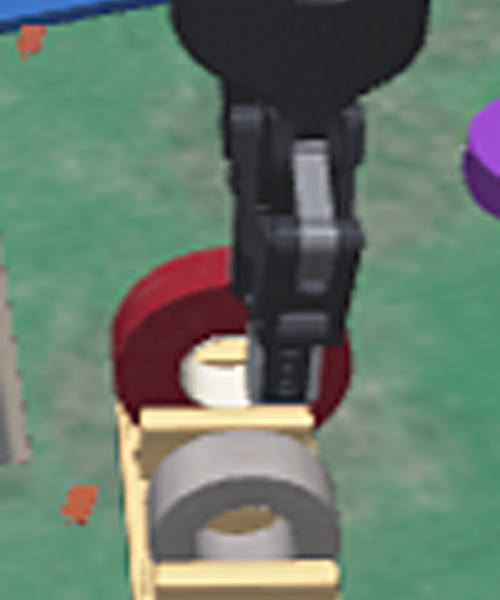

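```bash
python3 - <<'E'
from h import *
f=lambda u,v:(330+u/5,260+v/5)
print(proj("side",[.4641,.4103,.1179]), f(284,405))
for u,v in[(155,480),(335,480),(243,432)]: print(ray("side",*f(u,v),.07))
print(proj("side",[.466,.4115,.072]),f(243,445), [ (f(*a),proj("side",p)) for a,p in[((141,408),[.501,.405-.018,.036]),((312,408),[.431,.387,.036]),((157,562),[.501,.435,.036]),((337,562),[.431,.435,.036])]])
E
```

```text
[382.82762083 328.92410544] (386.8, 341.0)
[0.49787923 0.42210999 0.07      ]
[0.43946315 0.42324824 0.07      ]
[0.46706323 0.40099733 0.07      ]
[379.98644971 350.11436224] (378.6, 349.0) [((358.2, 341.6), array([356.77596875, 355.10669777])), ((392.4, 341.6), array([397.61081643, 354.52476305])), ((361.4, 372.4), array([358.87084052, 376.50420874])), ((397.4, 372.4), array([401.47973437, 375.8701247 ]))]
```

The core's top edge is at crop (243,432), between the finger heights, and agrees with x≈0.468, y≈0.411. Going down now.

Request:
{"method": "move_arm", "body": {"motion": [[-0.05,0.01,0.75,0,0,0],[-0.05,0.01,0.75,0,0,0],[-0.05,0.01,0.75,0,0,0],[-0.05,0.01,0.75,0,0,0],[-0.02,0.01,0.75,0,0,0]]}}

```text
time_s: 14.1
tcp_pos: [0.4689, 0.411, 0.0409]
orientation: [-0.002, -3.141, 0.001]
ft_force: [0.8, -0.3, -0.3]
width: 0.0423
```

Request:
{"method": "move_arm", "body": {"motion": [[0,0,0,0,0,0],[0,0,0,0,0,0],[0,0,0,0,0,0],[0,0,0,0,0,0],[0,0,0,0,0,0]], "gripper": -1, "newtons": 60}}

```text
time_s: 14.72
tcp_pos: [0.4688, 0.4114, 0.0423]
orientation: [-0.001, -3.142, 0.0]
ft_force: [-0.9, 0.9, -4.8]
width: 0.0209
```

```bash
python3 - <<'E'
from h import *
st()
E
```

```text
t 14.72 p [0.4688 0.4114 0.0423] az 1.57 z [-0. -0. -1.] f [-0.9  0.9 -4.8] tq [ 0.01 -0.03  0.  ] w 0.0209 j [ 0.58  0.51  1.55  0.    1.07 -0.99]
```

```bash
python3 - <<'E'
from h import *
plan([.46,.19,.12],Rd(.25),[.469,.411,.162],Rd(1.571))
E
```

```text
n 15
[0.03, -0.74, 0.14, 0.0, 0.0, 0.73],
[-0.03, -0.74, 0.14, 0.0, 0.0, 0.73],
[-0.1, -0.73, 0.14, 0.0, 0.0, 0.73],
[-0.16, -0.72, 0.14, 0.0, 0.0, 0.73],
[-0.22, -0.7, 0.14, 0.0, 0.0, 0.74]

[-0.29, -0.68, 0.14, 0.0, 0.0, 0.73],
[-0.34, -0.65, 0.14, 0.0, 0.0, 0.74],
[-0.4, -0.62, 0.14, 0.0, 0.0, 0.73],
[-0.45, -0.58, 0.14, 0.0, 0.0, 0.74],
[-0.5, -0.54, 0.14, 0.0, 0.0, 0.73]

[-0.55, -0.49, 0.14, 0.0, 0.0, 0.74],
[-0.59, -0.44, 0.14, 0.0, 0.0, 0.73],
[-0.63, -0.39, 0.14, 0.0, 0.0, 0.74],
[-0.66, -0.33, 0.14, 0.0, 0.0, 0.73],
[-0.68, -0.27, 0.14, 0.0, 0.0, 0.74]
```

Request:
{"method": "move_arm", "body": {"motion": [[0,0,-0.4,0,0,0],[0,0,-1,0,0,0],[0,0,-1,0,0,0],[0,0,-1,0,0,0],[0,0,-1,0,0,0]]}}

```text
time_s: 15.35
tcp_pos: [0.4692, 0.4116, 0.1325]
orientation: [0.001, 3.14, 0.001]
ft_force: [0.8, -0.1, -4.5]
width: 0.0206
```

Request:
{"method": "move_arm", "body": {"motion": [[0,0,-1,0,0,0],[0,0,-0.7,0,0,0],[0,0,0,0,0,0],[0,0,0,0,0,0],[0,0,0,0,0,0]]}}

```text
time_s: 15.98
tcp_pos: [0.4681, 0.4109, 0.1628]
orientation: [-0.001, -3.139, 0.002]
ft_force: [0.5, 0.6, -4.0]
width: 0.0209
```

Request:
{"method": "move_arm", "body": {"motion": [[0.03,-0.74,0.14,0,0,0.73],[-0.03,-0.74,0.14,0,0,0.73],[-0.1,-0.73,0.14,0,0,0.73],[-0.16,-0.72,0.14,0,0,0.73],[-0.22,-0.7,0.14,0,0,0.74]]}}

```text
time_s: 16.6
tcp_pos: [0.4651, 0.3369, 0.1493]
orientation: [-0.69, -3.064, 0.002]
ft_force: [-0.6, 0.2, -4.3]
width: 0.021
```

Request:
{"method": "move_arm", "body": {"motion": [[-0.29,-0.68,0.14,0,0,0.73],[-0.34,-0.65,0.14,0,0,0.74],[-0.4,-0.62,0.14,0,0,0.73],[-0.45,-0.58,0.14,0,0,0.74],[-0.5,-0.54,0.14,0,0,0.73]]}}

```text
time_s: 17.23
tcp_pos: [0.462, 0.2635, 0.1355]
orientation: [-1.342, -2.839, 0.002]
ft_force: [0.3, -0.1, -3.7]
width: 0.021
```

Request:
{"method": "move_arm", "body": {"motion": [[-0.55,-0.49,0.14,0,0,0.74],[-0.59,-0.44,0.14,0,0,0.73],[-0.63,-0.39,0.14,0,0,0.74],[-0.66,-0.33,0.14,0,0,0.73],[-0.68,-0.27,0.14,0,0,0.74]]}}

```text
time_s: 17.85
tcp_pos: [0.4592, 0.19, 0.1217]
orientation: [-1.932, -2.477, 0.001]
ft_force: [-0.4, 0.0, -4.7]
width: 0.021
```

Request:
{"method": "move_arm", "body": {"motion": [[0,0,0,-1,0,0],[0,0,0,-1,0,0],[0,0,0,-1,0,0],[0,0,0,-1,0,0],[0,0,0,0,0,0]]}}

```text
time_s: 18.48
tcp_pos: [0.4549, 0.1896, 0.1189]
orientation: [1.722, 2.214, 0.531]
ft_force: [-1.2, 0.1, -4.9]
width: 0.021
```

```bash
python3 - <<'E'
from h import *
st()
E
```

```text
t 18.48 p [0.4549 0.1896 0.1189] az 0.249 z [ 0.44   0.112 -0.891] f [-1.2  0.1 -4.9] tq [-0.18  0.61  0.  ] w 0.021 j [ 0.21 -0.09  2.2   0.04  0.57 -0.07]
```

```bash
cat > ik.py <<'E'
from h import *
from scipy.optimize import least_squares
D=[([.207,1.543,1.3935],[.18971,.54208,.2302]),([.12,1.90,1.13],[.4717,.0233,.119]),([.22,1.93,.99],[.4711,.0245,.0592]),([.15,1.78,1.21],[.5085,.0414,.1506]),([.41,1.53,1.21],[.4641,.4103,.1179]),([.51,1.55,1.07],[.4688,.4114,.0423]),([-.09,2.20,.57],[.4549,.1896,.1189])]
def fk(p,q):
    r0,h,L1,L2,e,Lt,c=p; a=q[0]+q[1]; b=a+q[2]
    r=r0+L1*np.sin(q[0])+L2*np.sin(a)+e*np.cos(a)+Lt*np.sin(b); z=h+L1*np.cos(q[0])+L2*np.cos(a)-e*np.sin(a)+Lt*np.cos(b)
    return r,z
def res(p):
    o=[]
    for q,x in D:
        r,z=fk(p,q); o+=[r-np.sqrt(x[0]**2+x[1]**2-p[6]**2),z-x[2]]
    return o+list(.02*(np.array(p)-P0))
P0=np.array([0,.4,.4,.4,0,.25,.085])
P=least_squares(res,P0).x
if __name__=="__main__":
    print(P.round(3),np.abs(res(P)[:14]).max())
    for x in (.46,.5,.54):
      for t in (.7,.85,.96):
        r=np.sqrt(x*x+.19**2-.085**2)
        s=least_squares(lambda q:[fk(P,q)[0]-r,fk(P,q)[1]-.029,(sum(q)-np.pi+t)],[-.1,2.2,.5]); print(x,t,s.x.round(2),s.cost<1e-6)
E
python3 ik.py
```

```text
[-0.016  0.311  0.461  0.505  0.11   0.334  0.154] 0.003947915471143815
0.46 0.7 [ 0.21  2.33 -0.1 ] True
0.46 0.85 [ 0.3  2.4 -0.4] True
0.46 0.96 [ 0.41  2.42 -0.65] True
0.5 0.7 [ 0.26  2.25 -0.07] True
0.5 0.85 [ 0.34  2.32 -0.36] True
0.5 0.96 [ 0.43  2.35 -0.59] True
0.54 0.7 [ 0.31  2.16 -0.04] True
0.54 0.85 [ 0.38  2.23 -0.32] True
0.54 0.96 [ 0.45  2.27 -0.54] True
```

Request:
{"method": "move_arm", "body": {"motion": [[0,-0.35,0.67,0,0,0],[0,-0.35,0.67,0,0,0],[0,-0.35,0.67,0,0,0],[0,-0.35,0.67,0,0,0],[0,-0.25,0.48,0,0,0]]}}

```text
time_s: 19.1
tcp_pos: [0.4606, 0.1907, 0.0507]
orientation: [1.718, 2.209, 0.539]
ft_force: [-0.1, 0.4, -4.7]
width: 0.0209
```

```bash
python3 - <<'E'
from h import *
st()
E
```

```text
t 19.1 p [0.4606 0.1907 0.0507] az 0.249 z [ 0.446  0.113 -0.888] f [-0.1  0.4 -4.7] tq [-0.18  0.58  0.03] w 0.0209 j [ 0.21  0.08  2.22  0.06  0.36 -0.09]
```

Request:
{"method": "move_arm", "body": {"motion": [[0,-0.06,0.12,0,0,0],[0,-0.06,0.12,0,0,0],[0,-0.06,0.12,0,0,0],[0,-0.06,0.12,0,0,0],[0,-0.05,0.1,0,0,0]]}}

```text
time_s: 19.73
tcp_pos: [0.4598, 0.1906, 0.0381]
orientation: [1.717, 2.208, 0.541]
ft_force: [-0.0, -0.5, -5.3]
width: 0.0213
```

Request:
{"method": "move_arm", "body": {"motion": [[0,-0.02,0.05,0,0,0],[0,-0.02,0.05,0,0,0],[0,0,0,0,0,0],[0,0,0,0,0,0],[0,0,0,0,0,0]]}}

```text
time_s: 20.35
tcp_pos: [0.46, 0.1906, 0.0359]
orientation: [1.717, 2.208, 0.54]
ft_force: [-0.6, -0.1, -4.2]
width: 0.0213
```

```bash
python3 - <<'E'
from h import *
st()
E
```

```text
t 20.35 p [0.46   0.1906 0.0359] az 0.249 z [ 0.448  0.114 -0.887] f [-0.6 -0.1 -4.2] tq [-0.18  0.6   0.06] w 0.0213 j [ 0.21  0.12  2.23  0.06  0.31 -0.1 ]
```

Not touching yet, so a little lower.

Request:
{"method": "move_arm", "body": {"motion": [[0,-0.02,0.05,0,0,0],[0,-0.02,0.05,0,0,0],[0,-0.02,0.05,0,0,0],[0,0,0,0,0,0],[0,0,0,0,0,0]]}}

```text
time_s: 20.98
tcp_pos: [0.4604, 0.1908, 0.0331]
orientation: [1.717, 2.208, 0.541]
ft_force: [-5.1, -1.8, 4.5]
width: 0.0215
```

Request:
{"method": "move_arm", "body": {"motion": [[0,0,0,0,0,0],[0,0,0,0,0,0],[0,0,0,0,0,0],[0,0,0,0,0,0],[0,0,0,0,0,0]], "gripper": -0.2}}

```text
time_s: 21.6
tcp_pos: [0.4603, 0.1907, 0.0326]
orientation: [1.717, 2.208, 0.54]
ft_force: [0.4, -0.6, -0.4]
width: 0.034
```

Request:
{"method": "move_arm", "body": {"motion": [[0,0,0,0,0,0],[0,0,0,0,0,0],[0,0,0,0,0,0],[0,0,0,0,0,0],[0,0,0,0,0,0]], "gripper": 1}}

```text
time_s: 22.22
tcp_pos: [0.46, 0.1907, 0.0325]
orientation: [1.717, 2.208, 0.54]
ft_force: [-0.7, -0.6, -1.8]
width: 0.0855
```

```bash
python3 - <<'E'
from h import *
st(); shot("side","s4.png",(320,220,480,340),5)
E
```

```text
t 22.23 p [0.46   0.1907 0.0325] az 0.249 z [ 0.447  0.114 -0.887] f [-0.7 -0.6 -1.8] tq [-0.1   0.46  0.03] w 0.0855 j [ 0.21  0.13  2.23  0.07  0.3  -0.1 ]
```

View pics/s4.png

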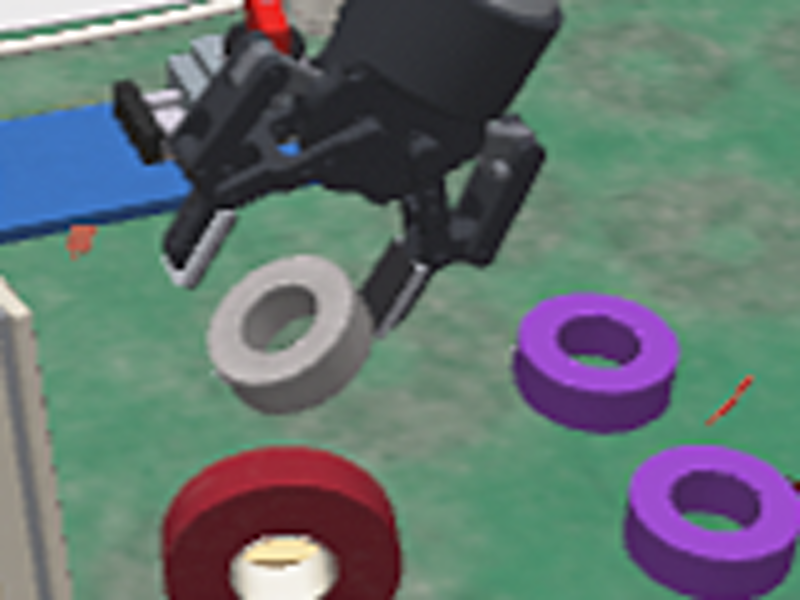

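The core leans on the lower finger at about 30°, centred at crop (290,333). Next I lower it with the finger and slide the finger out toward the base.

Request:
{"method": "move_arm", "body": {"motion": [[0,-0.09,0.18,0,0,0],[0,-0.09,0.18,0,0,0],[0,-0.09,0.18,0,0,0],[0,0,0,0,0,0],[0,-0.18,-0.09,0,0,0]]}}

```text
time_s: 22.9
tcp_pos: [0.4572, 0.1898, 0.0208]
orientation: [1.717, 2.207, 0.541]
ft_force: [-1.3, 1.5, -1.1]
width: 0.0854
```

Request:
{"method": "move_arm", "body": {"motion": [[0,-0.35,-0.18,0,0,0],[0,-0.4,-0.2,0,0,0],[0,-0.4,-0.2,0,0,0],[0,-0.4,-0.2,0,0,0],[0,-0.2,-0.1,0,0,0]]}}

```text
time_s: 23.52
tcp_pos: [0.4177, 0.1799, 0.0199]
orientation: [1.717, 2.208, 0.54]
ft_force: [-0.1, 0.8, 0.0]
width: 0.0856
```

```bash
python3 - <<'E'
from h import *
st(); shot("side","s5.png",(320,220,480,340),3)
E
```

```text
t 23.52 p [0.4177 0.1799 0.0199] az 0.249 z [ 0.447  0.114 -0.887] f [-0.1  0.8  0. ] tq [-0.12  0.25  0.05] w 0.0856 j [ 0.2   0.08  2.33  0.09  0.25 -0.13]
```

View pics/s5.png

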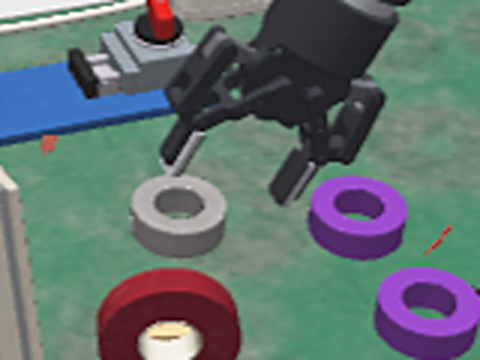

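The core now lies flat, its top face centred at about crop (179,206). It is clear of the purple rings. I'll retract up and untilt.

Request:
{"method": "move_arm", "body": {"motion": [[0,0.45,-0.88,0,0,0],[0,0.45,-0.88,0,0,0],[0,0.45,-0.88,0,0,0],[0,0.45,-0.88,0.5,0,0],[0,0,0,1,0,0]]}}

```text
time_s: 24.2
tcp_pos: [0.4182, 0.1801, 0.1006]
orientation: [1.803, 2.318, 0.35]
ft_force: [0.2, 0.4, 0.9]
width: 0.0856
```

Request:
{"method": "move_arm", "body": {"motion": [[0,0,0,1,0,0],[0,0,0,1,0,0],[0,0,0,0.45,0,0],[0,0,0,0,0,0],[0,0,0,0,0,0]]}}

```text
time_s: 24.82
tcp_pos: [0.4174, 0.1799, 0.0986]
orientation: [1.927, 2.477, 0.007]
ft_force: [-0.5, -0.2, 0.2]
width: 0.0852
```

```bash
python3 - <<'E'
from h import *
st()
im=manip.get_image("side"); cv2.imwrite("pics/s6.png",im[:,:,::-1])
f=lambda u,v:(320+u/3,220+v/3)
for u,v in[(131,206),(227,208),(179,177),(179,206),(179,236)]: print(ray("side",*f(u,v),.022).round(4))
# grey blob search
c=im[270:320,355:405].astype(int); m=(c.max(2)-c.min(2)<22)&(c.mean(2)>100)
n,l,s,ce=cv2.connectedComponentsWithStats(m.astype(np.uint8)); i=1+s[1:,4].argmax(); print(s[i],ce[i]+[355,270])
im=manip.get_image("top"); cv2.imwrite("pics/t6.png",im[:,:,::-1]); print(proj("top",ray("side",*f(179,206),.022)), manip.sense()["tcp_pos"])
E
```

```text
t 24.82 p [0.4174 0.1799 0.0986] az 0.249 z [ 0.006  0.001 -1.   ] f [-0.5 -0.2  0.2] tq [ 0.01  0.01 -0.02] w 0.0852 j [ 0.22  0.11  1.96  0.    1.07 -0.03]
[0.4725 0.1904 0.022 ]
[0.4082 0.1938 0.022 ]
[0.4369 0.1595 0.022 ]
[0.4402 0.1911 0.022 ]
[0.4435 0.2222 0.022 ]
[  8   3  39  26 539] [381.26159555 285.87940631]
[277.44223102 290.35414955] [0.41714154 0.17984934 0.09875605]
```

```bash
python3 - <<'E'
from h import *
plan([.4395,.191,.045],Rd(-1.29))
E
```

```text
n 15
[0.02, 0.08, 0.18, 0.0, -0.0, 0.85],
[0.03, 0.08, 0.18, 0.0, -0.0, 0.86],
[0.03, 0.08, 0.18, 0.0, -0.0, 0.85],
[0.04, 0.07, 0.18, 0.0, -0.0, 0.86],
[0.05, 0.07, 0.18, 0.0, -0.0, 0.85]

[0.05, 0.06, 0.18, 0.0, -0.0, 0.86],
[0.06, 0.06, 0.18, 0.0, -0.0, 0.85],
[0.07, 0.05, 0.18, 0.0, -0.01, 0.86],
[0.07, 0.04, 0.18, 0.0, -0.01, 0.85],
[0.08, 0.03, 0.18, 0.0, -0.0, 0.86]

[0.08, 0.03, 0.18, 0.0, -0.01, 0.85],
[0.08, 0.02, 0.18, 0.01, -0.0, 0.86],
[0.08, 0.01, 0.18, 0.0, -0.01, 0.85],
[0.08, 0.0, 0.18, 0.01, -0.0, 0.86],
[0.08, -0.01, 0.18, 0.0, -0.01, 0.85]
```

Request:
{"method": "move_arm", "body": {"motion": [[0.02,0.08,0.18,0,0,0.85],[0.03,0.08,0.18,0,0,0.86],[0.03,0.08,0.18,0,0,0.85],[0.04,0.07,0.18,0,0,0.86],[0.05,0.07,0.18,0,0,0.85]]}}

```text
time_s: 25.55
tcp_pos: [0.425, 0.1837, 0.081]
orientation: [2.495, 1.905, 0.009]
ft_force: [0.1, -0.7, -0.8]
width: 0.0852
```

Request:
{"method": "move_arm", "body": {"motion": [[0.05,0.06,0.18,0,0,0.86],[0.06,0.06,0.18,0,0,0.85],[0.07,0.05,0.18,0,0,0.86],[0.07,0.04,0.18,0,0,0.85],[0.08,0.03,0.18,0,0,0.86]]}}

```text
time_s: 26.18
tcp_pos: [0.4326, 0.1875, 0.0631]
orientation: [2.899, 1.209, 0.01]
ft_force: [0.6, -0.3, -0.1]
width: 0.0852
```

Request:
{"method": "move_arm", "body": {"motion": [[0.08,0.03,0.18,0,0,0.85],[0.08,0.02,0.18,0,0,0.86],[0.08,0.01,0.18,0,0,0.85],[0.08,0,0.18,0,0,0.86],[0.08,-0.01,0.18,0,0,0.85]]}}

```text
time_s: 26.8
tcp_pos: [0.44, 0.1912, 0.0452]
orientation: [-3.111, -0.435, -0.01]
ft_force: [0.5, -0.3, 0.6]
width: 0.0852
```

```bash
python3 - <<'E'
from h import *
st(); shot("side","s7.png",(320,220,480,340),5)
print(proj("side",[.4395,.191,.022]))
E
```

```text
t 26.8 p [0.44   0.1912 0.0452] az -1.293 z [ 0.006  0.002 -1.   ] f [ 0.5 -0.3  0.6] tq [ 0.06 -0.01  0.01] w 0.0852 j [0.23 0.25 1.93 0.   0.96 1.52]
[380.0201941  288.64464697]
```

View pics/s7.png

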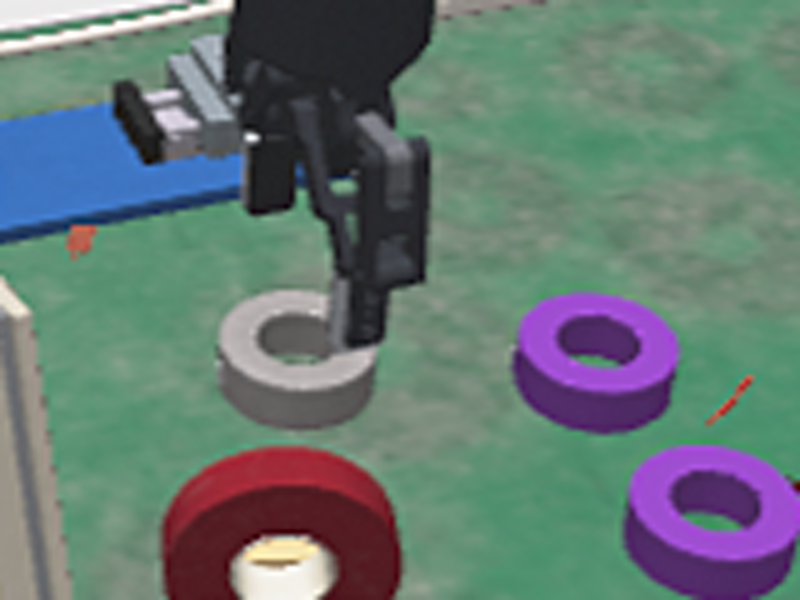

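```bash
python3 - <<'E'
from h import *
f=lambda p:(np.array(p)-[320,220])*5
d=np.array([.274,-.962,0]);x=np.array([.962,.274,0]); c=np.array([.44,.1912,0])
for s in(-1,1):
  for k in (.0425,.057): print(s,k,[f(proj("side",c+d*s*k+[0,0,z])).round(0) for z in (.0582,.005)])
print("core", [f(proj("side",c+v*.032+[0,0,.022])).round(0) for v in(d,-d,x,-x)],f(proj("side",c+[0,0,.022])))
E
```

```text
-1 0.0425 [array([346., 337.]), array([337., 442.])]
-1 0.057 [array([361., 360.]), array([351., 466.])]
1 0.0425 [array([265., 212.]), array([258., 314.])]
1 0.057 [array([252., 192.]), array([246., 293.])]
core [array([270., 297.]), array([329., 393.]), array([225., 358.]), array([372., 329.])] [298.91674692 343.5515408 ]
```

The measured core and finger pixels match the predictions to within a few crop pixels. I'll descend and grip across the diameter.

Request:
{"method": "move_arm", "body": {"motion": [[0,0,0.5,0,0,0],[0,0,0.5,0,0,0],[0,0,0.5,0,0,0],[0,0,0.5,0,0,0],[0,0,0.3,0,0,0]]}}

```text
time_s: 27.48
tcp_pos: [0.4403, 0.1912, -0.0018]
orientation: [-3.11, -0.44, -0.007]
ft_force: [0.5, 0.0, -0.0]
width: 0.0853
```

Request:
{"method": "move_arm", "body": {"motion": [[0,0,0.1,0,0,0],[0,0,0,0,0,0],[0,0,0,0,0,0],[0,0,0,0,0,0],[0,0,0,0,0,0]], "gripper": -1, "newtons": 50}}

```text
time_s: 28.1
tcp_pos: [0.4417, 0.1908, -0.0023]
orientation: [3.11, 0.441, 0.012]
ft_force: [0.3, -4.9, 3.3]
width: 0.0619
```

```bash
python3 - <<'E'
from h import *
st()
E
```

```text
t 28.1 p [ 0.4417  0.1908 -0.0023] az -1.289 z [ 0.008  0.    -1.   ] f [ 0.3 -4.9  3.3] tq [-1.13 -0.21 -0.06] w 0.0619 j [ 0.23  0.34  1.94 -0.    0.85  1.52]
```

```bash
python3 - <<'E'
from h import *
t=cl(-.005,-.0005,.065); print(t)
plan(t,Rd(CY-np.pi/2),[.4417,.1908,.068],None)
E
```

```text
[0.54423477 0.04363303 0.065     ]
n 10
[0.29, 0.85, 0.02, 0.0, -0.01, 0.0],
[0.29, 0.85, 0.02, 0.0, -0.01, 0.0],
[0.29, 0.85, 0.02, 0.0, -0.01, 0.0],
[0.29, 0.85, 0.02, 0.0, -0.0, 0.0],
[0.29, 0.85, 0.02, 0.0, -0.01, 0.0]

[0.29, 0.85, 0.02, 0.0, -0.0, 0.0],
[0.29, 0.85, 0.02, 0.0, -0.01, 0.0],
[0.29, 0.85, 0.02, 0.0, -0.0, 0.0],
[0.29, 0.85, 0.02, 0.01, -0.01, 0.0],
[0.29, 0.85, 0.02, 0.0, -0.0, 0.01]
```

Request:
{"method": "move_arm", "body": {"motion": [[0,0,-0.3,0,0,0],[0,0,-0.8,0,0,0],[0,0,-0.9,0,0,0],[0,0,-0.9,0,0,0],[0,0,-0.6,0,0,0]]}}

```text
time_s: 28.72
tcp_pos: [0.4405, 0.1917, 0.0685]
orientation: [-3.109, -0.44, -0.011]
ft_force: [-1.0, 0.7, -5.0]
width: 0.0622
```

Request:
{"method": "move_arm", "body": {"motion": [[0.29,0.85,0,0,-0.01,0],[0.29,0.85,0,0,-0.01,0],[0.29,0.85,0,0,-0.01,0],[0.29,0.85,0,0,-0.01,0],[0.29,0.85,0,0,-0.01,0]]}}

```text
time_s: 29.35
tcp_pos: [0.4924, 0.1163, 0.0669]
orientation: [3.111, 0.439, -0.001]
ft_force: [-0.1, 0.0, -4.0]
width: 0.062
```

Request:
{"method": "move_arm", "body": {"motion": [[0.29,0.85,0,0,-0.01,0],[0.29,0.85,0,0,-0.01,0],[0.29,0.85,0,0,0,0],[0.29,0.85,0,0,0,0],[0.29,0.85,0,0,0,0]]}}

```text
time_s: 29.98
tcp_pos: [0.544, 0.0431, 0.0673]
orientation: [3.11, 0.44, -0.004]
ft_force: [0.2, 0.7, -4.2]
width: 0.0615
```

```bash
python3 - <<'E'
from h import *
st(); s=manip.sense(); r=R.from_rotvec(s["orientation"]); print(r.inv().apply(cl(-.005,-.0005,.020)-s["tcp_pos"])/.02)
shot("side","s8.png",(280,190,400,280),5)
print(proj("side",cl(0,0,.031)),proj("side",cl(-.005,0,.065)))
E
```

```text
t 29.98 p [0.544  0.0431 0.0673] az -1.29 z [-0.002 -0.001 -1.   ] f [ 0.2  0.7 -4.2] tq [ 0.01 -0.05 -0.  ] w 0.0615 j [-0.08  0.34  1.75 -0.    1.06  1.21]
[ 0.02613998 -0.02468456  2.36271076]
[324.1679809  244.72711032] [326.38644547 231.54336482]
```

View pics/s8.png

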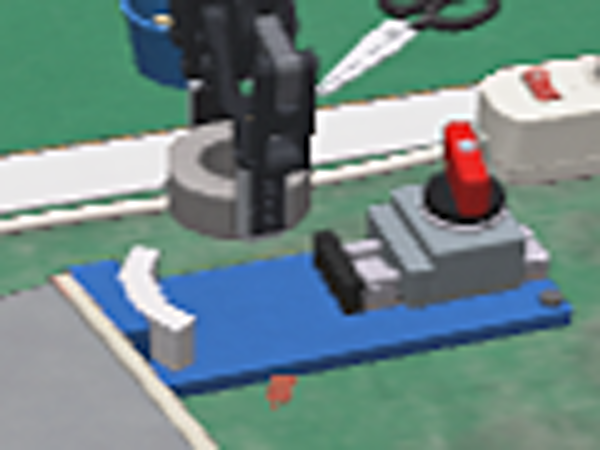

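The core at crop (239,180) is held level above the gap between the V jaw (160,320) and the pad (338,270). Lowering it now.

Request:
{"method": "move_arm", "body": {"motion": [[0.05,0,0.6,0,0,0],[0.05,0,0.6,0,0,0],[0,0,0.6,0,0,0],[0,0,0.5,0,0,0],[0,0,0.3,0,0,0]]}}

```text
time_s: 30.65
tcp_pos: [0.5444, 0.0448, 0.0142]
orientation: [3.11, 0.441, -0.006]
ft_force: [0.1, 0.4, -4.4]
width: 0.0618
```

Request:
{"method": "move_arm", "body": {"motion": [[0,0,0.1,0,0,0],[0,0,0.07,0,0,0],[0,0,0.07,0,0,0],[0,0,0.05,0,0,0],[0,0,0,0,0,0]]}}

```text
time_s: 31.28
tcp_pos: [0.5451, 0.0445, 0.0095]
orientation: [3.11, 0.44, -0.004]
ft_force: [0.4, 0.4, -4.1]
width: 0.0616
```

```bash
python3 - <<'E'
from h import *
st()
E
```

```text
t 31.27 p [0.5451 0.0445 0.0095] az -1.29 z [-0.002 -0.001 -1.   ] f [ 0.4  0.4 -4.1] tq [-0.06 -0.01  0.02] w 0.0616 j [-0.08  0.44  1.76 -0.    0.94  1.21]
```

Request:
{"method": "move_arm", "body": {"motion": [[0,0,0.06,0,0,0],[0,0,0.06,0,0,0],[0,0,0.03,0,0,0],[0,0,0,0,0,0],[0,0,0,0,0,0]]}}

```text
time_s: 31.9
tcp_pos: [0.5452, 0.0445, 0.0077]
orientation: [3.11, 0.44, -0.004]
ft_force: [-4.5, 0.6, 5.4]
width: 0.0619
```

Request:
{"method": "move_arm", "body": {"motion": [[0,0,-0.02,0,0,0],[0,0,0,0,0,0],[0,0,0,0,0,0],[0,0,-0.3,0,0,0],[0,0,-0.8,0,0,0]], "gripper": 1}}

```text
time_s: 32.52
tcp_pos: [0.5443, 0.0446, 0.0288]
orientation: [3.111, 0.44, -0.007]
ft_force: [-0.2, -0.5, 0.4]
width: 0.0855
```

Request:
{"method": "move_arm", "body": {"motion": [[0,0,-1,0,0,0],[0,0,-1,0,0,0],[0,0,-1,0,0,0],[0,0,-1,0,0,0],[0,0,-0.3,0,0,0]]}}

```text
time_s: 33.15
tcp_pos: [0.5469, 0.0445, 0.1176]
orientation: [3.109, 0.44, 0.004]
ft_force: [-0.2, 0.4, 0.2]
width: 0.0855
```

```bash
python3 - <<'E'
from h import *
st(); plan([.4408,.0145,.10],Rd(.085))
E
```

```text
t 33.15 p [0.5469 0.0445 0.1176] az -1.29 z [ 0.002 -0.001 -1.   ] f [-0.2  0.4  0.2] tq [ 0.01 -0.    0.04] w 0.0855 j [-0.08  0.27  1.71 -0.    1.15  1.21]
n 15
[-0.37, -0.0, 0.06, 0.0, -0.0, -0.76],
[-0.37, -0.04, 0.06, 0.0, -0.0, -0.76],
[-0.36, -0.07, 0.06, 0.0, -0.0, -0.76],
[-0.35, -0.1, 0.06, 0.0, -0.0, -0.76],
[-0.34, -0.13, 0.06, 0.0, 0.0, -0.76]

[-0.33, -0.16, 0.06, 0.0, 0.0, -0.77],
[-0.31, -0.19, 0.06, 0.0, 0.0, -0.76],
[-0.29, -0.22, 0.06, 0.0, 0.0, -0.77],
[-0.27, -0.25, 0.06, 0.0, 0.0, -0.76],
[-0.25, -0.27, 0.06, 0.0, 0.0, -0.77]

[-0.22, -0.29, 0.06, 0.0, 0.0, -0.76],
[-0.19, -0.31, 0.06, 0.01, 0.0, -0.77],
[-0.17, -0.33, 0.06, 0.0, 0.0, -0.76],
[-0.13, -0.34, 0.06, 0.01, 0.0, -0.77],
[-0.1, -0.35, 0.06, 0.0, 0.01, -0.76]
```

Request:
{"method": "move_arm", "body": {"motion": [[-0.37,0,0.06,0,0,-0.76],[-0.37,-0.04,0.06,0,0,-0.76],[-0.36,-0.07,0.06,0,0,-0.76],[-0.35,-0.1,0.06,0,0,-0.76],[-0.34,-0.13,0.06,0,0,-0.76]], "gripper": 0.0, "newtons": 50}}

```text
time_s: 33.78
tcp_pos: [0.5094, 0.0346, 0.1088]
orientation: [-2.929, -1.136, 0.005]
ft_force: [-0.4, -0.5, 0.5]
width: 0.0423
```

Request:
{"method": "move_arm", "body": {"motion": [[-0.33,-0.16,0.06,0,0,-0.77],[-0.31,-0.19,0.06,0,0,-0.76],[-0.29,-0.22,0.06,0,0,-0.77],[-0.27,-0.25,0.06,0,0,-0.76],[-0.25,-0.27,0.06,0,0,-0.77]]}}

```text
time_s: 34.4
tcp_pos: [0.4742, 0.0246, 0.1029]
orientation: [-2.592, -1.773, 0.004]
ft_force: [-0.2, 0.3, 0.8]
width: 0.043
```

Request:
{"method": "move_arm", "body": {"motion": [[-0.22,-0.29,0.06,0,0,-0.76],[-0.19,-0.31,0.06,0,0,-0.77],[-0.17,-0.33,0.06,0,0,-0.76],[-0.13,-0.34,0.06,0,0,-0.77],[-0.1,-0.35,0.06,0,0,-0.76]]}}

```text
time_s: 35.02
tcp_pos: [0.439, 0.0147, 0.097]
orientation: [-2.121, -2.315, 0.004]
ft_force: [-0.2, 0.5, 0.4]
width: 0.0427
```

Request:
{"method": "move_arm", "body": {"motion": [[0,0,0.4,0,0,0],[0,0,0.4,0,0,0],[0,0,0.5,0,0,0],[0,0,0.5,0,0,0],[0,0,0.2,0,0,0]]}}

```text
time_s: 35.65
tcp_pos: [0.4387, 0.0149, 0.056]
orientation: [-2.124, -2.311, 0.005]
ft_force: [-1.1, -0.5, 0.3]
width: 0.0424
```

```bash
python3 - <<'E'
from h import *
st()
E
```

```text
t 35.65 p [0.4387 0.0149 0.056 ] az 0.084 z [-0.004 -0.001 -1.   ] f [-1.1 -0.5  0.3] tq [-0.03 -0.    0.04] w 0.0424 j [-0.16  0.16  2.01 -0.    0.97 -0.25]
```

Request:
{"method": "move_arm", "body": {"motion": [[-0.06,0.14,-0.15,0,0,0],[0,0,0,0,0,0],[0,0,0,0,0,0],[0,0,0,0,0,0],[0,0,0,0,0,0]]}}

```text
time_s: 36.28
tcp_pos: [0.4423, 0.0138, 0.0602]
orientation: [-2.125, -2.312, 0.003]
ft_force: [-0.2, 0.1, -0.7]
width: 0.0429
```

Request:
{"method": "move_arm", "body": {"motion": [[0,0,0,0,0,0],[0,0,0,0,0,0],[0,0,0,0,0,0],[0,0,0,0,0,0],[0,0,0,0,0,0]], "gripper": -1}}

```text
time_s: 36.9
tcp_pos: [0.4423, 0.0139, 0.0603]
orientation: [-2.125, -2.312, 0.003]
ft_force: [-2.0, 1.3, 4.5]
width: 0.0128
```

```bash
python3 - <<'E'
from h import *
st(); s=manip.sense(); print(R.from_rotvec(s["orientation"]).inv().apply(cl(1,0,0)-CO))
E
```

```text
t 36.9 p [0.4423 0.0139 0.0603] az 0.084 z [-0.002 -0.001 -1.   ] f [-2.   1.3  4.5] tq [ 0.17  0.27 -0.05] w 0.0128 j [-0.16  0.16  2.   -0.    0.98 -0.25]
[ 0.19532911  0.98073471 -0.00244332]
```

Request:
{"method": "move_arm", "body": {"motion": [[0.02,0.1,0,0,0,0],[0.04,0.2,0,0,0,0],[0.04,0.2,0,0,0,0],[0.04,0.2,0,0,0,0],[0.02,0.1,0,0,0,0]]}}

```text
time_s: 37.52
tcp_pos: [0.4573, 0.0183, 0.0603]
orientation: [-2.124, -2.312, 0.006]
ft_force: [-5.3, -0.0, 9.2]
width: 0.0131
```

Request:
{"method": "move_arm", "body": {"motion": [[0,0.02,0,0,0,0],[0.01,0.02,0,0,0,0],[0,0.02,0,0,0,0],[0,0,0,0,0,0],[0,0,0,0,0,0]]}}

```text
time_s: 38.15
tcp_pos: [0.4583, 0.0185, 0.0603]
orientation: [-2.124, -2.312, 0.006]
ft_force: [-4.4, 0.3, 8.9]
width: 0.0127
```

```bash
cat > q.py <<'E'
from h import *
st(); s=manip.sense(); e=cl(1,0,0)-CO; print("fwd mm",1e3*(s["tcp_pos"]-[.4423,.0139,.0603])@e,"F",np.mean([manip.sense()["ft_force"]@e]))
E
python3 q.py
```

```text
t 38.15 p [0.4583 0.0185 0.0603] az 0.085 z [-0.005 -0.001 -1.   ] f [-4.4  0.3  8.9] tq [0.07 0.7  0.03] w 0.0127 j [-0.15  0.19  1.96 -0.    0.99 -0.23]
fwd mm 16.678980538255225 F -4.151813617492958
```

Request:
{"method": "move_arm", "body": {"motion": [[0.01,0.04,0,0,0,0],[0.01,0.04,0,0,0,0],[0.01,0.04,0,0,0,0],[0.01,0.02,0,0,0,0],[0,0,0,0,0,0]]}}

```text
time_s: 38.78
tcp_pos: [0.4604, 0.0192, 0.0603]
orientation: [-2.123, -2.311, 0.009]
ft_force: [-6.4, -1.4, 10.2]
width: 0.0131
```

```bash
python3 q.py
```

```text
t 38.77 p [0.4604 0.0192 0.0603] az 0.085 z [-0.006 -0.002 -1.   ] f [-6.4 -1.4 10.2] tq [-0.25  1.08 -0.  ] w 0.0131 j [-0.14  0.2   1.96 -0.    1.   -0.23]
fwd mm 18.85582587985607 F -6.572006188256639
```

Request:
{"method": "move_arm", "body": {"motion": [[0.01,0.04,0,0,0,0],[0.01,0.04,0,0,0,0],[0.01,0.04,0,0,0,0],[0,0,0,0,0,0],[0,0,0,0,0,0]]}}

```text
time_s: 39.4
tcp_pos: [0.4621, 0.0197, 0.0602]
orientation: [-2.122, -2.311, 0.011]
ft_force: [-9.0, -2.8, 12.0]
width: 0.0127
```

```bash
python3 q.py
```

```text
t 39.4 p [0.4621 0.0197 0.0602] az 0.085 z [-0.008 -0.003 -1.   ] f [-9.  -2.8 12. ] tq [-0.4   1.38 -0.07] w 0.0127 j [-0.14  0.2   1.95 -0.    1.   -0.23]
fwd mm 20.575154016266026 F -9.425257236772557
```

The force slope of 1.66 N/mm matches the pad spring, with contact at about 17.7 mm forward. I need about 2.2 mm more.

Request:
{"method": "move_arm", "body": {"motion": [[0.01,0.05,0,0,0,0],[0.01,0.05,0,0,0,0],[0.01,0.05,0,0,0,0],[0,0,0,0,0,0],[0,0,0,0,0,0]]}}

```text
time_s: 40.02
tcp_pos: [0.464, 0.0202, 0.0602]
orientation: [-2.121, -2.31, 0.014]
ft_force: [-12.0, -3.3, 16.0]
width: 0.0128
```

```bash
python3 q.py
```

```text
t 40.02 p [0.464  0.0202 0.0602] az 0.085 z [-0.01  -0.003 -1.   ] f [-12.   -3.3  16. ] tq [-0.66  1.74 -0.01] w 0.0128 j [-0.14  0.21  1.94 -0.01  1.   -0.22]
fwd mm 22.634432347562296 F -12.476595838584636
```

Request:
{"method": "move_arm", "body": {"motion": [[0,0,0,0,0,0.6],[0,0,0,0,0,1],[0,0,0,0,0,1],[0,0,0,0,0,1],[0,0,0,0,0,1]]}}

```text
time_s: 40.65
tcp_pos: [0.4631, 0.0205, 0.0602]
orientation: [-2.674, -1.641, 0.019]
ft_force: [-14.4, -3.0, 18.1]
width: 0.0129
```

```bash
python3 q.py
```

```text
t 40.65 p [0.4631 0.0205 0.0602] az -0.47 z [-0.012 -0.003 -1.   ] f [-14.4  -3.   18.1] tq [-0.46  2.23  0.11] w 0.0129 j [-0.14  0.21  1.94 -0.01  1.    0.33]
fwd mm 21.765972715001077 F -14.699217794672485
```

Request:
{"method": "move_arm", "body": {"motion": [[0,0,0,0,0,1],[0,0,0,0,0,1],[0,0,0,0,0,1],[0,0,0,0,0,1],[0,0,0,0,0,1]]}}

```text
time_s: 41.28
tcp_pos: [0.4622, 0.0213, 0.0603]
orientation: [-3.041, -0.778, 0.022]
ft_force: [-16.1, 0.3, 22.2]
width: 0.0124
```

Request:
{"method": "move_arm", "body": {"motion": [[0,0,0,0,0,1],[0,0,0,0,0,0.6],[0,0,0,0,0,0.4],[0,0,0,0,0,0],[0,0,0,0,0,0]]}}

```text
time_s: 41.9
tcp_pos: [0.462, 0.0218, 0.0603]
orientation: [-3.113, -0.416, 0.023]
ft_force: [-16.6, 0.4, 22.8]
width: 0.0127
```

```bash
python3 q.py
```

```text
t 41.9 p [0.462  0.0218 0.0603] az -1.305 z [-0.015 -0.001 -1.   ] f [-16.6   0.4  22.8] tq [0.16 2.68 0.41] w 0.0127 j [-0.14  0.2   1.95 -0.    1.01  1.17]
fwd mm 21.065567833358465 F -15.834798299629071
```

Request:
{"method": "move_arm", "body": {"motion": [[-0.1,0,0,0,0,-0.2],[-0.1,0,0,0,0,-0.1],[-0.05,0,0,0,0,0],[0,0,0,0,0,0],[0,0,0,0,0,0]]}}

```text
time_s: 42.52
tcp_pos: [0.4617, 0.0216, 0.0604]
orientation: [-3.104, -0.467, 0.006]
ft_force: [-3.5, 5.9, 9.0]
width: 0.013
```

```bash
python3 q.py
```

```text
t 42.52 p [0.4617 0.0216 0.0604] az -1.272 z [-0.004  0.002 -1.   ] f [-3.5  5.9  9. ] tq [1.04 0.64 0.02] w 0.013 j [-0.14  0.2   1.95  0.    1.    1.13]
fwd mm 20.764558538442135 F -1.75689414847039
```

Request:
{"method": "move_arm", "body": {"motion": [[0,0,0,0,0,0.4],[0,0,0,0,0,0.2],[0,0,0,0,0,0],[0,0,0,0,0,0],[0,0,0,0,0,0]]}}

```text
time_s: 43.15
tcp_pos: [0.4617, 0.0216, 0.0604]
orientation: [-3.119, -0.362, 0.006]
ft_force: [-4.5, 5.6, 10.5]
width: 0.013
```

```bash
python3 q.py
```

```text
t 43.15 p [0.4617 0.0216 0.0604] az -1.34 z [-0.004  0.001 -1.   ] f [-4.5  5.6 10.5] tq [1.16 0.67 1.09] w 0.013 j [-0.14  0.2   1.95  0.    1.    1.2 ]
fwd mm 20.757401335482903 F -2.7711397170698886
```

Request:
{"method": "move_arm", "body": {"motion": [[0,0,0,0,0,0],[0,0,0,0,0,0],[0,0,0,0,0,0],[0,0,-0.4,0,0,0],[0,0,-1,0,0,0]], "gripper": 0}}

```text
time_s: 43.78
tcp_pos: [0.4616, 0.0199, 0.0878]
orientation: [3.121, 0.356, -0.007]
ft_force: [0.1, 0.3, -0.3]
width: 0.0426
```

Request:
{"method": "move_arm", "body": {"motion": [[0,0,-1,0,0,0],[0,0,-1,0,0,0],[-0.5,-0.5,-1,0,0,0],[-0.5,-1,-1,0,0,0],[0,-1,-1,0,0,0]]}}

```text
time_s: 44.4
tcp_pos: [0.4313, 0.0644, 0.1892]
orientation: [3.121, 0.354, -0.003]
ft_force: [0.7, -0.0, 0.2]
width: 0.0429
```

Request:
{"method": "move_arm", "body": {"motion": [[0,-1,-1,0,0,0],[0,-1,-1,0,0,0],[0,-1,0,0,0,0],[0,-1,0,0,0,0],[0,-1,0,0,0,0]]}}

```text
time_s: 45.02
tcp_pos: [0.4095, 0.1622, 0.2287]
orientation: [3.121, 0.356, -0.002]
ft_force: [0.2, 0.4, -0.7]
width: 0.0424
```

Request:
{"method": "move_arm", "body": {"motion": [[0,-1,0,0,0,0],[0,-1,0,0,0,0],[0,-1,0,0,0,0],[0,-1,0,0,0,0],[0,-1,0,0,0,0]]}}

```text
time_s: 45.65
tcp_pos: [0.387, 0.2597, 0.2286]
orientation: [3.121, 0.356, -0.002]
ft_force: [0.4, -0.1, -0.2]
width: 0.0427
```

```bash
python3 - <<'E'
from h import *
st(); shot("top","t9.png",(300,205,390,325),5); shot("side","s9.png",(280,190,400,280),3)
a=cv2.imread("pics/t9.png");b=cv2.imread("pics/s9.png"); c=np.zeros((600,800,3),np.uint8);c[:,:450]=a
b=cv2.resize(b,(345,259));c[:259,455:]=b; cv2.imwrite("pics/c9.png",c)
E
```

```text
t 45.65 p [0.387  0.2597 0.2286] az -1.344 z [-0.001 -0.001 -1.   ] f [ 0.4 -0.1 -0.2] tq [ 0.01 -0.02  0.02] w 0.0427 j [ 0.4  -0.03  1.8   0.    1.37  1.75]
```

View pics/c9.png

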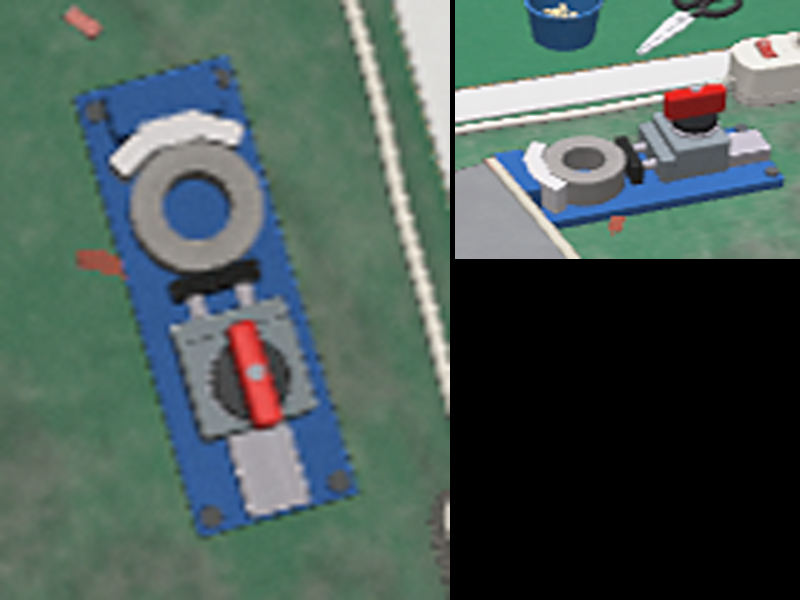

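The core sits in the V jaw at crop (197,207). The pad, at (215,282), touches it. The knob bar at (255,372) lies along the rail. The pad-to-knob distance shrank from 21.9 px to 19.7 px, about 5 mm, which is half-way. The arm is clear, so I'm handing in.

```bash
python3 -c "
from plant import manip
print(manip.hand_in())"
```

```text
the job is handed in; nothing more can be done
None
```

The core is clamped: it lies flat on the bed, seated in the V jaw, with the pad pressed about half-way in and the knob turned clockwise to its stop. I handed the job in at about 46 s of the 72 s allowed, with the gripper open and well clear.

**What I did:** I loosened the knob, slid the carriage back to its stop and lifted the grey core out of the rack. I lowered it tilted onto the clear bench, let it down flat and took it again across its diameter. Then I set it on the bed, pushed the carriage up by the knob and tightened the knob. The red tape roll was still in its slot when last seen, and I did not touch the other things.

**Last checks:**
- **Seating:** the final picture shows the core in the V jaw with the pad against it and the knob bar along the rail.
- **Pad:** the push force rose at about 1.66 N/mm, close to the stated spring of 1.6 N/mm, and put the pad about 4.9 mm in before locking. The pictures give about 5 mm, though only to roughly 1–2 mm.
- **Knob:** torque at the stop was 1.1 N m, well above the 0.1 N m needed to turn it.

**What disagreed or was less certain:**
- The carriage slid back 32 mm instead of the 38 mm expected before it hit hard. I took this to mean it started about 6 mm back from fully forward.
- While tightening, the gripper's position drifted back about 1.5 mm. I took this as the gripper sitting off the knob's centre, since the final picture still shows about 5 mm of pad travel.

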